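# Pack the spatula, close the tin and take off its outer lid

## Robot

A 6-joint arm with a two-finger parallel gripper is mounted at the origin on the work surface. World frame = base frame: x ahead of the robot, y to its left, z up, the work surface at z = 0. Lengths are in mm, angles in rad, forces in N, time in s.
With the tool pointing down it reaches from about 275 to 1000 mm from the base axis. Payload 8.4 kg.
Tool frame: the origin (TCP) lies at the very end of the fingers, on their centre line; the grasp point (between the pads) lies 19 mm behind it; z points along the fingers, y is the line along which they close (so a half turn about z gives the same grasp; the last joint's range is limited). The gripper opens to 85 mm and grips with 20 to 120 N. Pads are 22 mm wide; open, the fingers measure 114 mm over their backs; the gripper's body (76 mm by 85 mm) begins 54 mm behind the grasp point. The pads swing forward as they close: fully open they stand 13 mm farther back than shut.
Start: joints at [-1.137, 0.353, 1.633, -0, 1.155, -0.002], TCP at [263.834, -566.586, 231.281] pointing down, gripper open.
Joint ranges: [-2.63, 2.63], [-0.92, 2.1], [0.06, 2.66], [-1.3, 4.44], [0, 2.69], [-3.02, 3.02]. Speed limits (rad/s): [2.22, 2.22, 2.79, 3.14, 3.14, 3.14].

## Interface

Orientations are given as [roll, pitch, yaw] about the fixed x, y, z axes, in that order (R = Rz(yaw) Ry(pitch) Rx(roll)).
In Python, from rig import r, vision gives the robot as it stands. The module is installed in compiled form; this text tells all that it offers.
- The arm moves only by the tool play_rows, never from a script. Its argument "steps" is a list of rows, each an object with "delta_pos": the shift along the tool's x, y, z in cm, a list of three; "yaw": the turn about the tool's z in rad; "jaw": the opening in per cent of the stroke, from 0 (shut) to 100 (fully open). A call has exactly 8 rows; each row is the pose to reach, as a shift and turn from the pose commanded when the call began, along the tool's axes at that moment; what a row does not reach only later rows make up. A row lasts 1/10 s, in which the tool goes at most 50 mm and 8.59 degrees, less where a joint would pass 70% of its speed; a pose out of reach is approached as far as the arm can. A call with a gripper value outside its range is refused whole. The fingers move at their own pace and stop on an object; "grip_force" is the grip in N (left out, the last holds). Time passes only in rows, so rows that repeat a pose let the fingers close, or fill a call up. It gives the time, the measured TCP pose, the force, the opening and the grip force at its end, in the units of the state.
- r.sense(): the state, without advancing time (a new reading comes with each control period).
- vision.grab_frame(name): name is "scene" or "top" or "wrist"; returns (picture, depth): 480x640x3 uint8, red, green, blue; 480x640 float32, mm along the optical axis (not along the pixel's ray), 0 where there is no reading.
- vision.calibration(name): a dict with "mtx" (3x3 intrinsics, pixels), "extrinsics" (4x4, takes a point from camera to world coordinates). Camera axes: x right, y down, z forward; pixel columns grow to the right and rows downward; lengths in mm; the calibration is good to about 2 mm. A picture is of the moment at which its call begins: read the wrist's pose just before it. calibration takes no time and is no camera call; for the wrist camera it gives the pose at the moment of the call.
- r.sign_off(): hands the job in; it is judged then, once.
Trained networks look in the newest picture that a camera, given by its name, has taken for a name from the list of things; names that differ only in an ending like _2 or _b are one class to them, and where a whole thing is asked for, a point or a joint stands for the part that bears it (a point fixed in the world has none). Each returns a list of dicts, best first, with "conf" (0 to 1); they miss things now and then, are a little off and sometimes report something else, mostly with a low value. They report only what shows in the picture. A call takes as long as a camera call. They do not tell look-alikes from the thing itself.
- vision.cut_out(camera, thing): "region" (480x640 bool, what is visible of it) and "uv" ([column, row] in pixels, amid what is visible of it).
- vision.landmark_of(camera, thing): "uv" ([column, row] in pixels: a listed point, or the origin of a listed thing).
The state is a dict: "clock": time; "qpos": joint angles; "qvel": joint speeds; "joint_efforts": joint torques, N m; "eef_pos": TCP position; "tcp_rot": TCP orientation; "contact_force": force on the tool from outside, world axes, zero at the start; "wrist_torque": the same for the moment, N m; "opening": opening from 0.0 (shut) to 1.0 (fully open); "grasp_force": force on a finger pad.
Only numpy, scipy, OpenCV 4.12 (cv2) and the standard library are available. Lean on these libraries where they do the work, as an engineer would, in place of code of your own. Each camera call takes 0.05 s, during which the arm holds its last target. There are 200 camera calls.

## Task

Lay the loose blue-bladed spatula flat in the tin's empty wide compartment, then take the two nested lids off the drying rack together by the red handle of the inner one, lower them squarely onto the tin without dropping them, and let go. Next take the lime outer lid alone by its black collar and lift it off level, straight up, leaving the white inner lid seated on the tin undisturbed, and finish while still holding the outer lid still and level in the air, at least 10 cm above where it sat, so that I can take it from you. Leave everything else on the table, and the brush in the tin, where it is.

Things in the scene. Friction and masses are not known exactly. Their poses are not given: they have to be found in the camera images.
- tin: Open steel tin, 160 (x) x 120 (y) x 48 mm high, walls and floor 4 mm, fixed, left or right of the robot. Origin: centre of its underside. A divider along x (28 mm above the floor, y = +16 to +20 mm) parts a wide empty compartment (152 x 72 mm, -y side) from a narrow one (152 x 36 mm, +y side, holding a brush).
- tin_bay (a point): Centre of the floor of the tin's empty wide compartment, 4 mm above the table; axes as the tin's. The spatula must lie along x here, either way round.
- tin_seat (a point): The point, 40 mm above the table in the middle of the tin, where the inner lid's origin lies when the lid is fully seated; axes as the tin's.
- spatula: Spatula lying flat: overall 130 mm along its x; dark wooden handle 76 long x 18 wide x 16 mm high at the -x end (x = -65 to +11 mm), blue plastic blade 56 x 45 x 5 mm at the +x end; 60 g. Origin: centre of its underside (z up).
- spatula_grip (a point): Point on the spatula's handle near its centre of mass, 8 mm above its underside; 18 mm wide across y.
- inner_lid: White inner lid, 180 g: plate 166 (x) x 126 (y) x 5 mm over a plug 144 x 104 x 8 mm that enters the tin's mouth with 4 mm play all round, either way round. Origin: centre of the plug's underside, at first 18 mm above the table; the plate's underside, 8 mm higher, rests on the tin's rim. Red handle bar in the middle: 32 (x) x 14 mm (y), top 62 mm above the origin.
- inner_handle (a point): Point in the red handle bar, 50 mm above the inner lid's origin, 12 mm below the bar's top. The bar sticks out 28 mm above the outer lid's collar while the lids are nested; lifting it carries both lids.
- outer_lid: Lime outer lid, 200 g, 182 (x) x 142 (y) mm: 5 mm plate lying loose on the inner lid's plate, skirt 12 mm deep (4 mm play). Origin: centre of the plate's underside, 13 mm above the inner lid's origin while nested. Black collar in the middle, 60 (x) x 42 (y) mm outside, top 21 mm above the origin, round a 46 x 28 mm opening for the red handle.
- outer_collar (a point): Centre of the black collar, 13 mm above the outer lid's origin; grip the collar across its 42 mm (y). The plate's top is 8 mm lower, the collar's top 8 mm higher, the red handle's top 36 mm higher.
- rack: Low wooden slatted drying rack, 190 x 160 x 18 mm, fixed, on which the nested lids lie. Origin: centre of its underside.
- brush: Small pastry brush, 130 mm long, in the tin's narrow compartment; leave it.
- teacup: Blue tea cup, 72 mm wide, 70 mm high; leave it. Origin: centre of its underside.
- dish: White bowl, 100 mm wide, 40 mm high; leave it. Origin: centre of its underside.
- jar: Jar with red cap, 68 mm wide, 90 mm high; leave it. Origin: centre of its underside.
- cutter: Steel ring cutter, 64 mm wide, 30 mm high; leave it. Origin: centre of its underside.
- mould: Wooden sweet mould, 120 x 55 x 22 mm; leave it. Origin: centre of its underside.
Not all that is in view belongs to the job. What is meant by the spatula is not yellow, and is the smaller of those in its own colour. There is more than one size of the outer_lid; the job needs the larger.

How it is judged:
By the outcome, as a careful person would: the job done as asked, in the order asked, and still so for the second after the job is handed in, while the arm keeps its last pose, push and grip.
It also fails if it takes over 61 s, if anything falls off the work surface, if the arm or the gripper's body presses on something with over 40 N, if the wrist force passes 120 N, or if a joint passes its speed limit or range.

## Working session

There is one attempt and no reset: what is moved stays moved. The work goes in short steps, Python scripts to look and compute and a tool call to move; the robot and the scene stay as the last step left them, time stands still between calls to the robot, and variables do not carry over. Pictures are saved under pics/ and viewed, at most 10 in all, crops included, and the job is handed in when it is done.

Besides the shell and the picture viewer there is one more tool, called after "Call:" in YAML: its name, and indented under it one key for each argument. play_rows: Moves the arm, as the interface text tells. Its arguments: {"type":"object","properties":{"steps":{"type":"array"},"grip_force":{"type":"number"}},"required":["steps"]}

```bash
mkdir -p pics; cat > h.py <<'E'
from rig import r, vision
import numpy as np, cv2
def grab(cam):
    K=vision.calibration(cam); p,d=vision.grab_frame(cam); return p,d,np.array(K['mtx']),np.array(K['extrinsics'])
def world(uv,d,K,E):
    uv=np.atleast_2d(uv).astype(float); d=np.atleast_1d(d)
    P=np.c_[(uv[:,0]-K[0,2])/K[0,0]*d,(uv[:,1]-K[1,2])/K[1,1]*d,d]
    return P@E[:3,:3].T+E[:3,3]
def cloud(d,K,E):
    v,u=np.mgrid[:480,:640]
    return world(np.c_[u.ravel(),v.ravel()],d.ravel(),K,E).reshape(480,640,3)
def save(n,p): cv2.imwrite('pics/'+n,cv2.cvtColor(p,cv2.COLOR_RGB2BGR))
E
python3 - <<'E'
from h import *
s=r.sense(); print(s['clock'],s['eef_pos'],s['tcp_rot'])
for c in('top','scene'):
    p,d,K,E=grab(c); save(c+'0.png',p); np.savez(c+'0.npz',p=p,d=d,K=K,E=E)
    C=cloud(d,K,E)
    for t in('tin','spatula','outer_lid','inner_lid','rack'):
        for o in vision.cut_out(c,t):
            m=o['region']&(d>0); X=C[m]
            print(c,t,round(o['conf'],2),np.round(o['uv']),np.round(np.median(X,0)) if len(X) else '',m.sum())
E
```

```text
0.0 [ 263.62710272 -566.15845687  230.57126036] [-3.14021115e+00  1.90018852e-05  4.35825342e-01]
top tin 0.78 [411. 245.] [ 518. -229.    6.] 2433
top spatula 0.98 [250. 346.] [256. 219.   7.] 566
top spatula 0.68 [427. 335.] [ 265. -269.    9.] 826
top spatula 0.54 [267. 275.] [441. 162.  18.] 91
top spatula 0.31 [243. 258.] [489. 223.  64.] 125
top outer_lid 0.88 [170. 305.] [350. 439.  12.] 1571
top outer_lid 0.82 [248. 260.] [490. 225.  36.] 3307
top outer_lid 0.72 [410. 244.] [ 518. -229.    6.] 2395
top inner_lid 0.65 [245. 254.] [490. 223.  54.] 177
top rack 0.66 [269. 267.] [465. 155.  17.] 63
scene tin 0.75 [257. 290.] [ 518. -217.   25.] 3100
scene spatula 0.85 [342. 201.] [274. 226.   7.] 303
scene spatula 0.71 [193. 260.] [ 283. -283.    9.] 699
scene spatula 0.67 [322. 269.] [514. -23.   7.] 357
scene outer_lid 0.93 [392. 228.] [516. 211.  36.] 1948
scene outer_lid 0.67 [409. 192.] [361. 431.  12.] 653
scene inner_lid 0.44 [389. 220.] [501. 220.  67.] 104
scene rack 0.61 [368. 243.] [511. 152.  13.] 234
```

View pics/top0.png

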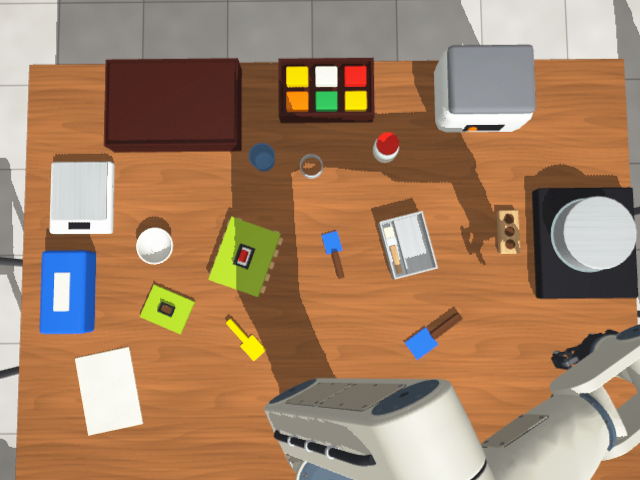

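View pics/scene0.png

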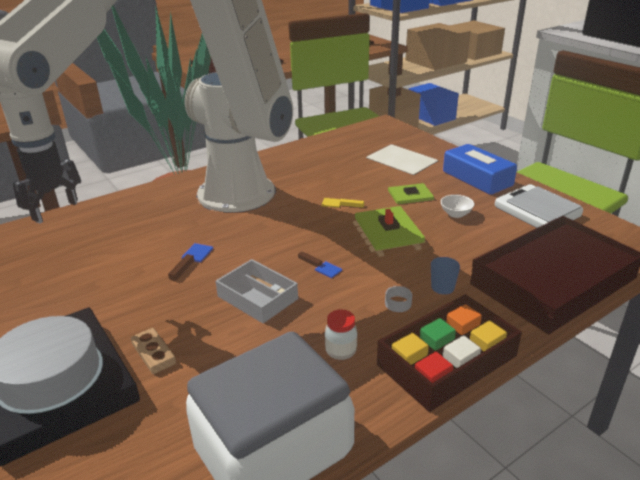

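The top picture shows three spatulas: a small blue one at (332,250), a larger blue one at (430,333) and a yellow one at (245,340). There are two lime lids: the large one with the red handle on the rack at (245,256), and a small decoy at (167,308). The tin is at (408,245). I choose the small blue spatula and the large lid pair.

```bash
python3 - <<'E'
from h import *
z=np.load('top0.npz');p,d,K,E=z['p'],z['d'],z['K'],z['E'];C=cloud(d,K,E)
hsv=cv2.cvtColor(p,cv2.COLOR_RGB2HSV)
def rect(m,n):
    X=C[m&(d>0)]; 
    if len(X)<5: print(n,'few');return
    b=cv2.minAreaRect(X[:,:2].astype(np.float32)); print(n,len(X),np.round(b[0]),np.round(b[1]),round(b[2],1),np.round(np.median(X,0)))
roi=lambda u0,u1,v0,v1:(np.add.outer(0*np.arange(480),np.arange(640))>=u0)&(np.add.outer(0*np.arange(480),np.arange(640))<=u1)&(np.add.outer(np.arange(480),0*np.arange(640))>=v0)&(np.add.outer(np.arange(480),0*np.arange(640))<=v1)
blue=(hsv[...,0]>100)&(hsv[...,0]<125)&(hsv[...,1]>150)
rect(blue&roi(315,350,225,285),'blade small'); rect(blue&roi(400,470,300,370),'blade big')
lime=(hsv[...,0]>25)&(hsv[...,0]<45)&(hsv[...,1]>120)
rect(lime&roi(200,290,210,302)&(C[...,2]>25),'lid');rect(lime&roi(130,205,275,345),'small lid')
red=((hsv[...,0]<8)|(hsv[...,0]>172))&(hsv[...,1]>150)&(hsv[...,2]>100)
rect(red&roi(225,265,235,275)&(C[...,2]>60),'red')
rect(roi(370,445,200,285)&(C[...,2]>38)&(C[...,2]<60),'rim')
rect(roi(315,350,225,285)&(C[...,2]>5)&(C[...,2]<30),'spat')
rect(roi(415,470,300,345)&(C[...,2]>5)&(C[...,2]<30),'bigspat')
x=333,250
k=cv2.resize(p[190:310,190:450],None,fx=3,fy=3,interpolation=cv2.INTER_CUBIC);save('crop.png',k)
E
```

```text
blade small 300 [530. -12.] [55. 43.] 13.8 [531. -11.   4.]
blade big 533 [ 251. -254.] [57. 70.] 35.2 [ 252. -253.    6.]
lid 3184 [491. 227.] [145. 182.] 70.1 [489. 226.  36.]
small lid 1485 [352. 443.] [129.  97.] 66.5 [351. 440.  11.]
red 71 [492. 226.] [15. 30.] 68.9 [492. 225.  79.]
rim 378 [ 518. -218.] [160. 122.] 13.8 [ 520. -221.   47.]
spat 467 [496. -15.] [ 97. 164.] 88.9 [495. -22.   9.]
bigspat 648 [ 307. -313.] [152. 122.] 89.5 [ 292. -303.   12.]
```

View pics/crop.png

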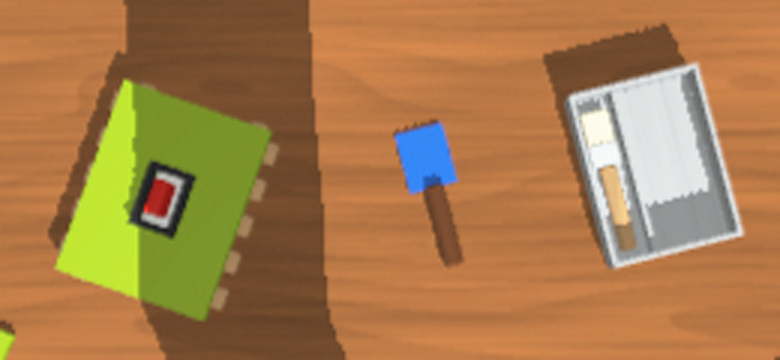

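The crop confirms the choice. The small blue spatula is at (427,195) with its blade pointing up, the large nested pair with the red handle is at (163,198), and the tin's wide compartment is on the right with the brush on the left (+y). Now I move over the spatula.

Call:
play_rows:
  steps:
    - {"delta_pos":[43.9,-39.7,3],"yaw":0.195,"jaw":60}
    - {"delta_pos":[43.9,-39.7,3],"yaw":0.195,"jaw":60}
    - {"delta_pos":[43.9,-39.7,3],"yaw":0.195,"jaw":60}
    - {"delta_pos":[43.9,-39.7,3],"yaw":0.195,"jaw":60}
    - {"delta_pos":[43.9,-39.7,3],"yaw":0.195,"jaw":60}
    - {"delta_pos":[43.9,-39.7,3],"yaw":0.195,"jaw":60}
    - {"delta_pos":[43.9,-39.7,3],"yaw":0.195,"jaw":60}
    - {"delta_pos":[43.9,-39.7,3],"yaw":0.195,"jaw":60}

```text
clock: 1.4
eef_pos: [419.8, -196.8, 211.3]
tcp_rot: [3.141, -0.001, 0.24]
contact_force: [0.8, -0.9, 0.2]
opening: 0.601
grasp_force: 0.0
```

Call:
play_rows:
  steps:
    - {"delta_pos":[11.4,-15.3,1],"yaw":0,"jaw":60}
    - {"delta_pos":[11.4,-15.3,1],"yaw":0,"jaw":60}
    - {"delta_pos":[11.4,-15.3,1],"yaw":0,"jaw":60}
    - {"delta_pos":[11.4,-15.3,1],"yaw":0,"jaw":60}
    - {"delta_pos":[11.4,-15.3,1],"yaw":0,"jaw":60}
    - {"delta_pos":[11.4,-15.3,1],"yaw":0,"jaw":60}
    - {"delta_pos":[11.4,-15.3,1],"yaw":0,"jaw":60}
    - {"delta_pos":[11.4,-15.3,1],"yaw":0,"jaw":60}

```text
clock: 2.2
eef_pos: [493.2, -24.0, 201.1]
tcp_rot: [3.141, 0.0, 0.239]
contact_force: [-0.1, -0.2, 0.3]
opening: 0.596
grasp_force: 0.0
```

```bash
cat >> h.py <<'E'
def rect(C,m,n):
    X=C[m]; X=X[np.isfinite(X).all(1)]
    if len(X)<5: print(n,'few',len(X));return
    b=cv2.minAreaRect(X[:,:2].astype(np.float32)); print(n,len(X),np.round(b[0],1),np.round(b[1],1),round(b[2],1),np.round(np.median(X,0),1))
    return b
def go(t,yaw=None):
    s=r.sense(); p=np.array(s['eef_pos']); y=s['tcp_rot'][2]; c,q=np.cos(y),np.sin(y); D=np.array(t,float)-p
    dy=0 if yaw is None else (y-yaw+np.pi/2)%np.pi-np.pi/2
    print('t',round(s['clock'],2),'pos',np.round(p,1),'yaw',round(y,4),'-> cm',np.round([c*D[0]+q*D[1],q*D[0]-c*D[1],-D[2]],1)/10,'yaw',round(dy,3))
E
python3 - <<'E'
from h import *
p,d,K,E=grab('wrist');save('w1.png',p);C=cloud(d,K,E);ok=d>0
print('cam',np.round(E[:3,3]))
hsv=cv2.cvtColor(p,cv2.COLOR_RGB2HSV)
blue=(hsv[...,0]>100)&(hsv[...,0]<125)&(hsv[...,1]>150)&ok
rect(C,blue&(C[...,2]<15),'blade')
for o in vision.cut_out('wrist','spatula'): print(o['conf'],o['uv']);rect(C,o['region']&ok,'spat');rect(C,o['region']&ok&(C[...,2]>11),'handle')
for o in vision.landmark_of('wrist','spatula_grip'):
    u,v=np.round(o['uv']).astype(int); print('grip',o['conf'],o['uv'],C[v,u])
go([494,-21,3],.241)
E
```

```text
cam [564.  -6. 344.]
blade 3878 [ 389.9 -130.9] [434.3  62.5] 41.0 [517.5 -20.    5.1]
0.84 [49.6, 346.4]
spat 3247 [269.8 238.8] [124.3  50.6] 48.8 [270.7 229.4   6.2]
handle 1229 [289.7 250.4] [75.5 20.2] 41.8 [291.7 249.5  15.8]
0.77 [462.7, 442.0]
spat 1314 [ 387.3 -193.9] [367.2  97. ] 36.0 [ 255.3 -258.8    6.3]
handle 50 [ 411.6 -183.3] [333.2  16.3] 52.2 [491.2 -71.3 257.5]
0.6 [316.0, 184.6]
spat 4096 [492.8 -19.3] [128.6  44.5] 14.5 [516.2 -17.7   5.3]
handle 1331 [466.8 -26.2] [75.  17.8] 13.9 [468.5 -25.9  15.6]
grip 0.8 [39.3, 342.7] [283.08881791 235.62463285  15.69733865]
grip 0.6 [313.1, 220.5] [484.73206586 -18.89453742  15.50733474]
t 2.35 pos [493.3 -23.8 201.1] yaw 0.2392 -> cm [ 0.13 -0.25 19.81] yaw -0.002
```

View pics/w1.png

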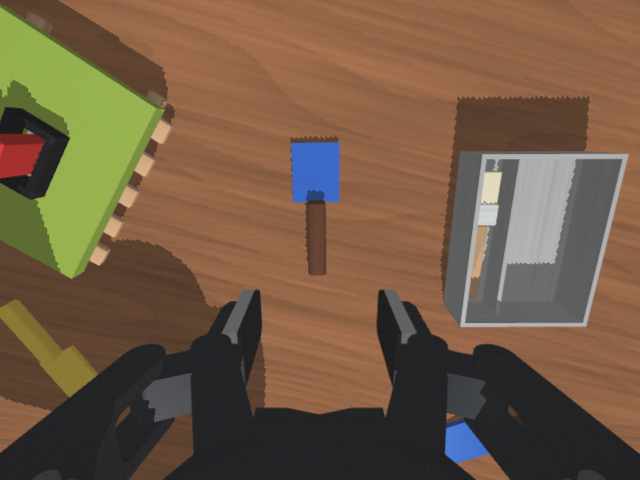

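The wrist view shows the blue spatula at (316,205) between the fingers' lines, the tin at (535,240) and the lids at left. The measured spatula is 128.6 x 44.5 mm at 14°, which matches the description. Now I grasp it.

Call:
play_rows:
  steps:
    - {"delta_pos":[-0.55,-0.42,5],"yaw":0,"jaw":60}
    - {"delta_pos":[-0.55,-0.42,10],"yaw":0,"jaw":60}
    - {"delta_pos":[-0.55,-0.42,15],"yaw":0,"jaw":60}
    - {"delta_pos":[-0.55,-0.42,18.5],"yaw":0,"jaw":60}
    - {"delta_pos":[-0.55,-0.42,19.8],"yaw":0,"jaw":60}
    - {"delta_pos":[-0.55,-0.42,19.8],"yaw":0,"jaw":50}
    - {"delta_pos":[-0.55,-0.42,19.8],"yaw":0,"jaw":0}
    - {"delta_pos":[-0.55,-0.42,19.8],"yaw":0,"jaw":0}
  grip_force: 40

```text
clock: 3.15
eef_pos: [488.8, -20.2, 5.0]
tcp_rot: [3.141, -0.003, 0.241]
contact_force: [0.6, -0.9, 1.3]
opening: 0.196
grasp_force: 39.0
```

Call:
play_rows:
  steps:
    - {"delta_pos":[0,0,-3],"yaw":0,"jaw":0}
    - {"delta_pos":[0,0,-7],"yaw":0,"jaw":0}
    - {"delta_pos":[0,1,-12],"yaw":0,"jaw":0}
    - {"delta_pos":[-0.5,5,-14],"yaw":0,"jaw":0}
    - {"delta_pos":[-1,10,-14],"yaw":0,"jaw":0}
    - {"delta_pos":[-1.6,15,-14],"yaw":0,"jaw":0}
    - {"delta_pos":[-2,19,-14],"yaw":0,"jaw":0}
    - {"delta_pos":[-2.3,21.8,-14],"yaw":0,"jaw":0}

```text
clock: 3.95
eef_pos: [517.7, -240.4, 145.5]
tcp_rot: [3.139, -0.003, 0.239]
contact_force: [0.3, -0.8, 0.5]
opening: 0.198
grasp_force: 39.3
```

```bash
python3 - <<'E'
from h import *
p,d,K,E=grab('wrist');save('w2.png',p);C=cloud(d,K,E);ok=d>0
near=(np.hypot(C[...,0]-518,C[...,1]+218)<115)&ok
rect(C,near&(abs(C[...,2]-48)<3),'rim')
hsv=cv2.cvtColor(p,cv2.COLOR_RGB2HSV)
blue=(hsv[...,0]>100)&(hsv[...,0]<125)&(hsv[...,1]>150)&ok
rect(C,blue&(C[...,2]>60),'blade held')
go([522.8-5.8,-237.4-1.4,9],.241)
E
```

```text
rim 3205 [ 516.2 -216.4] [160.8 120.3] 13.8 [ 557.6 -173.6   47.8]
blade held 13772 [ 556.8 -229.7] [56.3 44.5] 13.4 [ 559.5 -229.2  145.4]
t 4.0 pos [ 518.6 -243.3  145.7] yaw 0.2391 -> cm [-0.05 -0.48 13.67] yaw -0.002
```

View pics/w2.png

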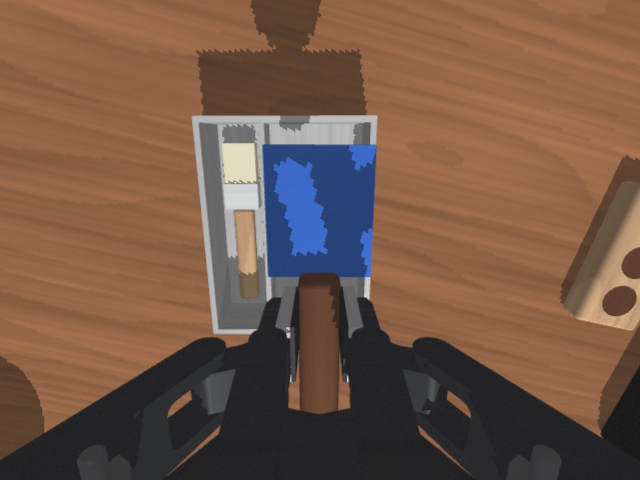

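The spatula is held with its blade at (320,210), inside the outline of the wide compartment. The rim measures 160.8 x 120.3 mm at z 48. Now I lower it.

Call:
play_rows:
  steps:
    - {"delta_pos":[0,-0.6,3],"yaw":0,"jaw":0}
    - {"delta_pos":[0,-0.6,7],"yaw":0,"jaw":0}
    - {"delta_pos":[0,-0.6,10],"yaw":0,"jaw":0}
    - {"delta_pos":[0,-0.6,12],"yaw":0,"jaw":0}
    - {"delta_pos":[0,-0.6,13],"yaw":0,"jaw":0}
    - {"delta_pos":[0,-0.6,13.5],"yaw":0,"jaw":0}
    - {"delta_pos":[0,-0.6,13.5],"yaw":0,"jaw":0}
    - {"delta_pos":[0,-0.6,13.5],"yaw":0,"jaw":0}

```text
clock: 4.8
eef_pos: [516.5, -231.8, 9.6]
tcp_rot: [3.14, -0.002, 0.241]
contact_force: [-0.1, -0.7, -0.3]
opening: 0.193
grasp_force: 39.3
```

Call:
play_rows:
  steps:
    - {"delta_pos":[0,0.5,-0.1],"yaw":0,"jaw":0}
    - {"delta_pos":[0,0.5,0.05],"yaw":0,"jaw":0}
    - {"delta_pos":[0,0.5,0.05],"yaw":0,"jaw":32}
    - {"delta_pos":[0,0.5,0.05],"yaw":0,"jaw":32}
    - {"delta_pos":[0,0.5,0.05],"yaw":0,"jaw":32}
    - {"delta_pos":[0,0.5,-3],"yaw":0,"jaw":32}
    - {"delta_pos":[0,0.5,-8],"yaw":0,"jaw":32}
    - {"delta_pos":[0,0.5,-13],"yaw":0,"jaw":32}

```text
clock: 5.6
eef_pos: [515.8, -235.9, 138.7]
tcp_rot: [-3.14, 0.002, 0.241]
contact_force: [0.3, -0.7, 0.2]
opening: 0.321
grasp_force: 0.0
```

```bash
python3 - <<'E'
from h import *
p,d,K,E=grab('wrist');save('w3.png',p);C=cloud(d,K,E);ok=d>0
hsv=cv2.cvtColor(p,cv2.COLOR_RGB2HSV)
blue=(hsv[...,0]>100)&(hsv[...,0]<125)&(hsv[...,1]>150)&ok
near=(np.hypot(C[...,0]-518,C[...,1]+218)<115)&ok
rect(C,blue&near,'blade in tin')
rect(C,near&(abs(C[...,2]-48)<3),'rim')
# lids hover target above red handle
go([491.5,225.5,200],-.347)
E
```

```text
blade in tin 4139 [ 556.9 -226.4] [55.5 44.4] 13.8 [ 558.6 -225.9    8.8]
rim 4547 [ 516.  -216.5] [160.4 120.8] 13.8 [ 549.1 -197.    47.7]
t 5.65 pos [ 520.  -237.8  147.3] yaw 0.2409 -> cm [  8.28 -45.68  -5.27] yaw 0.588
```

Call:
play_rows:
  steps:
    - {"delta_pos":[8.3,-45.7,-5.3],"yaw":0.588,"jaw":50}
    - {"delta_pos":[8.3,-45.7,-5.3],"yaw":0.588,"jaw":50}
    - {"delta_pos":[8.3,-45.7,-5.3],"yaw":0.588,"jaw":50}
    - {"delta_pos":[8.3,-45.7,-5.3],"yaw":0.588,"jaw":50}
    - {"delta_pos":[8.3,-45.7,-5.3],"yaw":0.588,"jaw":50}
    - {"delta_pos":[8.3,-45.7,-5.3],"yaw":0.588,"jaw":50}
    - {"delta_pos":[8.3,-45.7,-5.3],"yaw":0.588,"jaw":50}
    - {"delta_pos":[8.3,-45.7,-5.3],"yaw":0.588,"jaw":50}

```text
clock: 6.45
eef_pos: [492.8, 147.6, 182.0]
tcp_rot: [-3.141, -0.0, -0.347]
contact_force: [2.0, -0.2, -0.1]
opening: 0.496
grasp_force: 0.0
```

```bash
python3 - <<'E'
from h import *
go([491.5,225.5,200],-.347)
E
```

```text
t 6.45 pos [492.8 147.6 182. ] yaw -0.3472 -> cm [-2.78 -7.28 -1.8 ] yaw -0.0
```

Call:
play_rows:
  steps:
    - {"delta_pos":[-2.6,-7,-1.8],"yaw":0,"jaw":50}
    - {"delta_pos":[-2.6,-7,-1.8],"yaw":0,"jaw":50}
    - {"delta_pos":[-2.6,-7,-1.8],"yaw":0,"jaw":50}
    - {"delta_pos":[-2.6,-7,-1.8],"yaw":0,"jaw":50}
    - {"delta_pos":[-2.6,-7,-1.8],"yaw":0,"jaw":50}
    - {"delta_pos":[-2.6,-7,-1.8],"yaw":0,"jaw":50}
    - {"delta_pos":[-2.6,-7,-1.8],"yaw":0,"jaw":50}
    - {"delta_pos":[-2.6,-7,-1.8],"yaw":0,"jaw":50}

```text
clock: 7.25
eef_pos: [492.9, 219.6, 199.6]
tcp_rot: [3.141, 0.0, -0.348]
contact_force: [-0.6, -0.3, -0.6]
opening: 0.497
grasp_force: 0.0
```

```bash
python3 - <<'E'
from h import *
p,d,K,E=grab('wrist');save('w4.png',p);C=cloud(d,K,E);ok=d>0
hsv=cv2.cvtColor(p,cv2.COLOR_RGB2HSV)
near=(np.hypot(C[...,0]-491,C[...,1]-226)<115)&ok
red=((hsv[...,0]<8)|(hsv[...,0]>172))&(hsv[...,1]>150)&near
rect(C,red&(abs(C[...,2]-80)<4),'red top')
lime=(hsv[...,0]>25)&(hsv[...,0]<45)&(hsv[...,1]>120)&near
rect(C,lime&(abs(C[...,2]-36)<4),'plate')
rect(C,near&(abs(C[...,2]-52)<3)&(hsv[...,2]<80)&(np.hypot(C[...,0]-491,C[...,1]-226)<45),'collar top')
go([491.5,225.5,49],-.347)
E
```

```text
red top 636 [490.7 227.3] [12.7 31.1] 69.6 [490.9 226.9  79.7]
plate 26463 [489.5 227.8] [142.4 182.4] 70.0 [510.4 222.3  35.9]
collar top 1568 [490.3 227.5] [41.8 59.8] 70.3 [495.  224.8  51.8]
t 7.3 pos [492.9 219.7 199.7] yaw -0.3481 -> cm [-0.33 -0.49 15.07] yaw -0.001
```

View pics/w4.png

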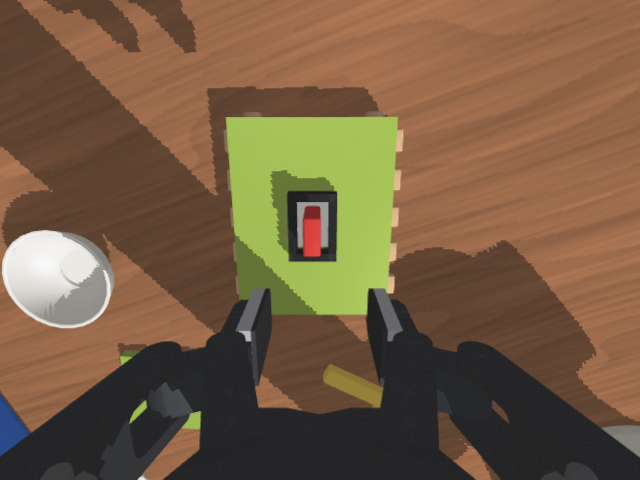

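The picture shows the red bar at (312,232) inside the black collar. Its top is at z 80, centred at (490.7,227.3), and the plate measures 182 x 142 mm, so this is the larger lid. Now I grasp the bar.

Call:
play_rows:
  steps:
    - {"delta_pos":[-0.47,-0.64,4],"yaw":0.004,"jaw":50}
    - {"delta_pos":[-0.47,-0.64,8.5],"yaw":0.004,"jaw":50}
    - {"delta_pos":[-0.47,-0.64,12],"yaw":0.004,"jaw":50}
    - {"delta_pos":[-0.47,-0.64,14],"yaw":0.004,"jaw":50}
    - {"delta_pos":[-0.47,-0.64,14.4],"yaw":0.004,"jaw":50}
    - {"delta_pos":[-0.47,-0.64,14.4],"yaw":0.004,"jaw":50}
    - {"delta_pos":[-0.47,-0.64,14.4],"yaw":0.004,"jaw":50}
    - {"delta_pos":[-0.47,-0.64,14.4],"yaw":0.004,"jaw":50}

```text
clock: 8.1
eef_pos: [491.5, 228.3, 57.1]
tcp_rot: [-3.14, -0.002, -0.351]
contact_force: [1.0, 0.7, 0.0]
opening: 0.501
grasp_force: 0.0
```

Call:
play_rows:
  steps:
    - {"delta_pos":[0,0,0],"yaw":0,"jaw":0}
    - {"delta_pos":[0,0,0],"yaw":0,"jaw":0}
    - {"delta_pos":[0,0,0],"yaw":0,"jaw":0}
    - {"delta_pos":[0,0,0],"yaw":0,"jaw":0}
    - {"delta_pos":[0,0,0],"yaw":0,"jaw":0}
    - {"delta_pos":[0,0,0],"yaw":0,"jaw":0}
    - {"delta_pos":[0,0,0],"yaw":0,"jaw":0}
    - {"delta_pos":[0,0,0],"yaw":0,"jaw":0}
  grip_force: 90

```text
clock: 8.9
eef_pos: [490.9, 228.0, 56.7]
tcp_rot: [-3.141, -0.001, -0.351]
contact_force: [-2.7, -1.8, 9.0]
opening: 0.141
grasp_force: 88.6
```

Call:
play_rows:
  steps:
    - {"delta_pos":[0,0,-0.5],"yaw":0,"jaw":0}
    - {"delta_pos":[0,0,-1.5],"yaw":0,"jaw":0}
    - {"delta_pos":[0,0,-3.5],"yaw":0,"jaw":0}
    - {"delta_pos":[0,0,-6],"yaw":0,"jaw":0}
    - {"delta_pos":[0,0,-8.5],"yaw":0,"jaw":0}
    - {"delta_pos":[0,0,-11],"yaw":0,"jaw":0}
    - {"delta_pos":[0,0,-12],"yaw":0,"jaw":0}
    - {"delta_pos":[0,0,-12],"yaw":0,"jaw":0}

```text
clock: 9.7
eef_pos: [491.3, 228.3, 177.2]
tcp_rot: [-3.14, -0.002, -0.351]
contact_force: [-1.4, -0.1, -4.5]
opening: 0.144
grasp_force: 88.2
```

```bash
python3 - <<'E'
from h import *
go([516.1,-216.5,175],.241)
E
```

```text
t 9.7 pos [491.3 228.3 177.2] yaw -0.3512 -> cm [17.63 40.91  0.22] yaw -0.592
```

Call:
play_rows:
  steps:
    - {"delta_pos":[0.4,0.9,0],"yaw":-0.01,"jaw":0}
    - {"delta_pos":[1.2,2.7,0],"yaw":-0.04,"jaw":0}
    - {"delta_pos":[2.4,5.5,0],"yaw":-0.08,"jaw":0}
    - {"delta_pos":[3.7,8.5,0],"yaw":-0.12,"jaw":0}
    - {"delta_pos":[5.0,11.5,0],"yaw":-0.17,"jaw":0}
    - {"delta_pos":[6.3,14.5,0],"yaw":-0.22,"jaw":0}
    - {"delta_pos":[7.5,17.5,0],"yaw":-0.27,"jaw":0}
    - {"delta_pos":[8.8,20.5,0],"yaw":-0.32,"jaw":0}

```text
clock: 10.5
eef_pos: [501.1, 3.3, 174.0]
tcp_rot: [3.141, 0.003, -0.029]
contact_force: [0.4, -0.1, -3.7]
opening: 0.143
grasp_force: 88.1
```

```bash
python3 - <<'E'
from h import *
go([516.1,-216.5,175],.241)
E
```

```text
t 10.5 pos [501.1   3.3 174. ] yaw -0.0286 -> cm [ 2.13 21.93 -0.1 ] yaw -0.27
```

Call:
play_rows:
  steps:
    - {"delta_pos":[0.3,3.0,0],"yaw":-0.04,"jaw":0}
    - {"delta_pos":[0.6,6.2,0],"yaw":-0.08,"jaw":0}
    - {"delta_pos":[0.9,9.6,0],"yaw":-0.12,"jaw":0}
    - {"delta_pos":[1.2,13,0],"yaw":-0.16,"jaw":0}
    - {"delta_pos":[1.6,16.5,0],"yaw":-0.2,"jaw":0}
    - {"delta_pos":[1.9,19.5,0],"yaw":-0.24,"jaw":0}
    - {"delta_pos":[2.1,21.2,0],"yaw":-0.26,"jaw":0}
    - {"delta_pos":[2.2,21.9,0],"yaw":-0.27,"jaw":0}

```text
clock: 11.3
eef_pos: [516.5, -216.2, 174.0]
tcp_rot: [-3.14, 0.002, 0.238]
contact_force: [0.5, 0.8, -4.0]
opening: 0.146
grasp_force: 88.2
```

Call:
play_rows:
  steps:
    - {"delta_pos":[0,0,0],"yaw":0,"jaw":0}
    - {"delta_pos":[0,0,0],"yaw":0,"jaw":0}
    - {"delta_pos":[0,0,0],"yaw":0,"jaw":0}
    - {"delta_pos":[0,0,0],"yaw":0,"jaw":0}
    - {"delta_pos":[0,0,0],"yaw":0,"jaw":0}
    - {"delta_pos":[0,0,0],"yaw":0,"jaw":0}
    - {"delta_pos":[0,0,0],"yaw":0,"jaw":0}
    - {"delta_pos":[0,0,0],"yaw":0,"jaw":0}

```text
clock: 12.1
eef_pos: [517.8, -214.4, 175.7]
tcp_rot: [3.142, -0.0, 0.239]
contact_force: [-0.1, -0.2, -3.2]
opening: 0.142
grasp_force: 88.2
```

```bash
python3 - <<'E'
from h import *
p,d,K,E=grab('wrist');save('w5.png',p);C=cloud(d,K,E);ok=d>0
hsv=cv2.cvtColor(p,cv2.COLOR_RGB2HSV)
near=(np.hypot(C[...,0]-516,C[...,1]+216)<125)&ok
lime=(hsv[...,0]>25)&(hsv[...,0]<45)&(hsv[...,1]>120)&near
m=lime&(C[...,2]>120)
b=rect(C,m,'plate held')
X=C[m]; A=np.c_[X[:,:2]-X[:,:2].mean(0),np.ones(len(X))]; k=np.linalg.lstsq(A,X[:,2],rcond=None)[0]; print('tilt',k)
print('xy ext far edge', )
rect(C,near&(abs(C[...,2]-48)<3),'rim vis')
s=r.sense();print(s['wrist_torque'])
go([516.1,-216.5,175],.241)
E
```

```text
plate held 64568 [ 522.3 -212.4] [170.8 142.9] 13.7 [ 561.7 -201.6  154.8]
tilt [-3.32499678e-03  5.61743402e-05  1.54880966e+02]
xy ext far edge
rim vis few 0
[ 0.0042252  -0.02046107  0.03406908]
t 12.15 pos [ 517.8 -214.4  175.7] yaw 0.2389 -> cm [-0.21  0.17  0.07] yaw -0.002
```

View pics/w5.png

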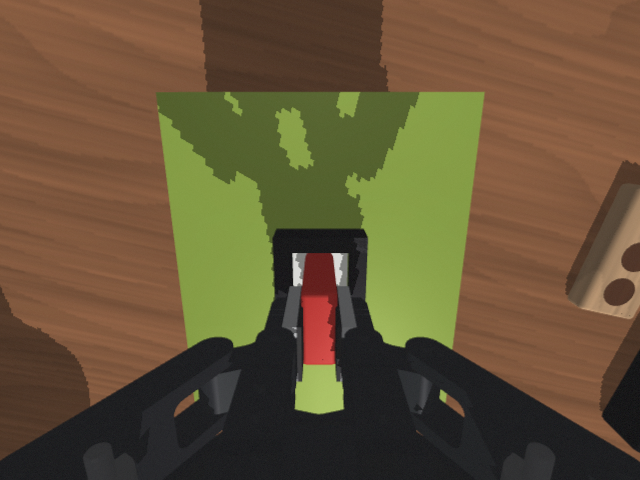

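The picture shows the lids held level over the tin, with the collar at (320,270) and the red bar in the fingers. The tilt is about 0.2° and the angle 13.7°. I need a small correction before lowering.

Call:
play_rows:
  steps:
    - {"delta_pos":[-0.2,0.16,1],"yaw":-0.002,"jaw":0}
    - {"delta_pos":[-0.2,0.16,3],"yaw":-0.002,"jaw":0}
    - {"delta_pos":[-0.2,0.16,5],"yaw":-0.002,"jaw":0}
    - {"delta_pos":[-0.2,0.16,7],"yaw":-0.002,"jaw":0}
    - {"delta_pos":[-0.2,0.16,7.8],"yaw":-0.002,"jaw":0}
    - {"delta_pos":[-0.2,0.16,8],"yaw":-0.002,"jaw":0}
    - {"delta_pos":[-0.2,0.16,8],"yaw":-0.002,"jaw":0}
    - {"delta_pos":[-0.2,0.16,8],"yaw":-0.002,"jaw":0}

```text
clock: 12.95
eef_pos: [516.9, -216.8, 96.5]
tcp_rot: [3.141, -0.001, 0.241]
contact_force: [0.4, -0.1, -3.4]
opening: 0.147
grasp_force: 88.0
```

Call:
play_rows:
  steps:
    - {"delta_pos":[0,0,0],"yaw":0,"jaw":0}
    - {"delta_pos":[0,0,0],"yaw":0,"jaw":0}
    - {"delta_pos":[0,0,0],"yaw":0,"jaw":0}
    - {"delta_pos":[0,0,0],"yaw":0,"jaw":0}
    - {"delta_pos":[0,0,0],"yaw":0,"jaw":0}
    - {"delta_pos":[0,0,0],"yaw":0,"jaw":0}
    - {"delta_pos":[0,0,0],"yaw":0,"jaw":0}
    - {"delta_pos":[0,0,0],"yaw":0,"jaw":0}

```text
clock: 13.75
eef_pos: [516.2, -216.5, 95.7]
tcp_rot: [-3.142, 0.0, 0.241]
contact_force: [-0.2, -0.2, -4.0]
opening: 0.143
grasp_force: 88.0
```

Exactly over the seat. It still has to go down 17 mm.

Call:
play_rows:
  steps:
    - {"delta_pos":[0,0,0.3],"yaw":0,"jaw":0}
    - {"delta_pos":[0,0,0.6],"yaw":0,"jaw":0}
    - {"delta_pos":[0,0,0.9],"yaw":0,"jaw":0}
    - {"delta_pos":[0,0,1.2],"yaw":0,"jaw":0}
    - {"delta_pos":[0,0,1.45],"yaw":0,"jaw":0}
    - {"delta_pos":[0,0,1.55],"yaw":0,"jaw":0}
    - {"delta_pos":[0,0,1.6],"yaw":0,"jaw":0}
    - {"delta_pos":[0,0,1.65],"yaw":0,"jaw":0}

```text
clock: 14.55
eef_pos: [516.3, -216.5, 79.2]
tcp_rot: [3.142, -0.0, 0.241]
contact_force: [0.4, -0.0, -3.9]
opening: 0.149
grasp_force: 88.1
```

Call:
play_rows:
  steps:
    - {"delta_pos":[0,0,0],"yaw":0,"jaw":0}
    - {"delta_pos":[0,0,0],"yaw":0,"jaw":0}
    - {"delta_pos":[0,0,0.05],"yaw":0,"jaw":0}
    - {"delta_pos":[0,0,0.05],"yaw":0,"jaw":0}
    - {"delta_pos":[0,0,0.05],"yaw":0,"jaw":0}
    - {"delta_pos":[0,0,0.05],"yaw":0,"jaw":0}
    - {"delta_pos":[0,0,0.05],"yaw":0,"jaw":0}
    - {"delta_pos":[0,0,0.05],"yaw":0,"jaw":0}

```text
clock: 15.35
eef_pos: [516.3, -216.5, 78.7]
tcp_rot: [3.142, -0.0, 0.241]
contact_force: [0.6, -0.1, -3.4]
opening: 0.147
grasp_force: 88.3
```

Call:
play_rows:
  steps:
    - {"delta_pos":[0,0,0.03],"yaw":0,"jaw":0}
    - {"delta_pos":[0,0,0.06],"yaw":0,"jaw":0}
    - {"delta_pos":[0,0,0.08],"yaw":0,"jaw":0}
    - {"delta_pos":[0,0,0.1],"yaw":0,"jaw":0}
    - {"delta_pos":[0,0,0.1],"yaw":0,"jaw":0}
    - {"delta_pos":[0,0,0.1],"yaw":0,"jaw":0}
    - {"delta_pos":[0,0,0.1],"yaw":0,"jaw":0}
    - {"delta_pos":[0,0,0.1],"yaw":0,"jaw":0}

```text
clock: 16.15
eef_pos: [516.3, -216.5, 78.7]
tcp_rot: [3.141, -0.0, 0.241]
contact_force: [-3.7, 1.1, 9.7]
opening: 0.139
grasp_force: 90.2
```

Call:
play_rows:
  steps:
    - {"delta_pos":[0,0,0.05],"yaw":0,"jaw":15}
    - {"delta_pos":[0,0,0.05],"yaw":0,"jaw":50}
    - {"delta_pos":[0,0,0.05],"yaw":0,"jaw":50}
    - {"delta_pos":[0,0,0],"yaw":0,"jaw":50}
    - {"delta_pos":[0,0,-2],"yaw":0,"jaw":60}
    - {"delta_pos":[0,0,-6],"yaw":0,"jaw":75}
    - {"delta_pos":[0,0,-10],"yaw":0,"jaw":75}
    - {"delta_pos":[0,0,-12],"yaw":0,"jaw":75}

```text
clock: 16.95
eef_pos: [517.5, -217.0, 201.0]
tcp_rot: [3.139, -0.003, 0.241]
contact_force: [1.1, 0.7, -1.0]
opening: 0.753
grasp_force: 0.0
```

Call:
play_rows:
  steps:
    - {"delta_pos":[0,0,0],"yaw":0,"jaw":75}
    - {"delta_pos":[0,0,0],"yaw":0,"jaw":75}
    - {"delta_pos":[0,0,0],"yaw":0,"jaw":75}
    - {"delta_pos":[0,0,0],"yaw":0,"jaw":75}
    - {"delta_pos":[0,0,0],"yaw":0,"jaw":75}
    - {"delta_pos":[0,0,0],"yaw":0,"jaw":75}
    - {"delta_pos":[0,0,0],"yaw":0,"jaw":75}
    - {"delta_pos":[0,0,0],"yaw":0,"jaw":75}

```text
clock: 17.75
eef_pos: [516.2, -216.4, 197.6]
tcp_rot: [-3.141, 0.0, 0.241]
contact_force: [-0.0, 1.0, 0.8]
opening: 0.751
grasp_force: 0.0
```

```bash
python3 - <<'E'
from h import *
p,d,K,E=grab('wrist');save('w6.png',p);C=cloud(d,K,E);ok=d>0
hsv=cv2.cvtColor(p,cv2.COLOR_RGB2HSV)
R=np.hypot(C[...,0]-516,C[...,1]+216)
near=(R<125)&ok&(C[...,2]<110)
lime=(hsv[...,0]>25)&(hsv[...,0]<45)&(hsv[...,1]>120)&near
m=lime&(C[...,2]>50)
rect(C,m,'plate')
X=C[m]; A=np.c_[X[:,:2]-X[:,:2].mean(0),np.ones(len(X))]; print('tilt',np.linalg.lstsq(A,X[:,2],rcond=None)[0])
red=((hsv[...,0]<8)|(hsv[...,0]>172))&(hsv[...,1]>150)&near
rect(C,red&(abs(C[...,2]-102)<4),'red')
rect(C,near&(abs(C[...,2]-74)<3)&(hsv[...,2]<80)&(R<45),'collar')
go([516.1,-216.5,67],.241)
E
```

```text
plate 32157 [ 515.3 -215.6] [182.4 142.6] 13.7 [ 534.2 -212.3   57.8]
tilt [-1.21548434e-03  6.72842644e-04  5.78391041e+01]
red 809 [ 516.4 -215.3] [31.7 13.1] 13.5 [ 516.9 -215.1  101.6]
collar 1883 [ 515.4 -215.6] [60.4 41.9] 13.9 [ 518.9 -214.4   73.8]
t 17.8 pos [ 516.2 -216.5  197.6] yaw 0.2408 -> cm [-1.000e-02  0.000e+00  1.306e+01] yaw -0.0
```

View pics/w6.png

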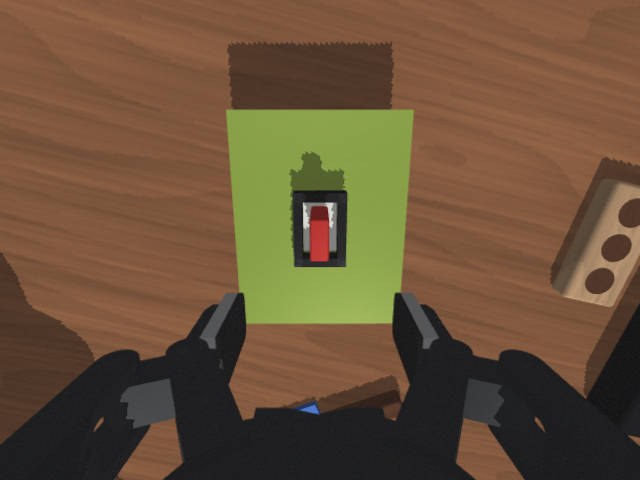

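The lids are seated squarely: the plate top is at 57.8 mm (58 expected) and level, with the collar at (320,228). Next I check the true fingertip height at the jaw opening I'll use.

Call:
play_rows:
  steps:
    - {"delta_pos":[-0.05,-0.1,2],"yaw":0,"jaw":58}
    - {"delta_pos":[-0.05,-0.1,4],"yaw":0,"jaw":58}
    - {"delta_pos":[-0.05,-0.1,6],"yaw":0,"jaw":58}
    - {"delta_pos":[-0.05,-0.1,7],"yaw":0,"jaw":58}
    - {"delta_pos":[-0.05,-0.1,7],"yaw":0,"jaw":58}
    - {"delta_pos":[-0.05,-0.1,7],"yaw":0,"jaw":58}
    - {"delta_pos":[-0.05,-0.1,7],"yaw":0,"jaw":58}
    - {"delta_pos":[-0.05,-0.1,7],"yaw":0,"jaw":58}

```text
clock: 18.6
eef_pos: [516.1, -215.8, 128.6]
tcp_rot: [3.141, -0.001, 0.241]
contact_force: [0.3, 0.3, 0.4]
opening: 0.581
grasp_force: 0.0
```

```bash
python3 - <<'E'
from h import *
s=r.sense();tp=np.array(s['eef_pos']);y=s['tcp_rot'][2]
p,d,K,E=grab('wrist');C=cloud(d,K,E);ok=d>0
Q=C-tp; X=Q[...,0]*np.cos(y)+Q[...,1]*np.sin(y); Y=Q[...,0]*np.sin(y)-Q[...,1]*np.cos(y)
print(tp,s['opening'])
m=ok&(abs(X)<25)&(abs(Y)>15)&(abs(Y)<65)&(C[...,2]>80)
for sg in(1,-1):
    k=m&(Y*sg>0); z=Q[...,2][k]; lo=np.percentile(z,1); j=k&(Q[...,2]<lo+3)
    print(sg,k.sum(),'min rel z',np.round(np.percentile(z,[0,1,5]),1),'Y',np.round(np.percentile(Y[j],[0,50,100]),1),'X',np.round(np.percentile(X[j],[0,50,100]),1))
E
```

```text
[ 516.11127643 -215.8349123   128.64232573] 0.5811003892140418
1 25173 min rel z [ 1.9 11.4 27.9] Y [23.1 23.6 37.1] X [-12.    5.9  10.8]
-1 26190 min rel z [ 1.  11.6 28.5] Y [-39.7 -26.3 -25.8] X [-12.4   5.9  10.6]
```

Call:
play_rows:
  steps:
    - {"delta_pos":[-0.05,0.1,1.5],"yaw":0,"jaw":58}
    - {"delta_pos":[-0.05,0.1,3],"yaw":0,"jaw":58}
    - {"delta_pos":[-0.05,0.1,4.5],"yaw":0,"jaw":58}
    - {"delta_pos":[-0.05,0.1,5.5],"yaw":0,"jaw":58}
    - {"delta_pos":[-0.05,0.1,6.2],"yaw":0,"jaw":58}
    - {"delta_pos":[-0.05,0.1,6.6],"yaw":0,"jaw":58}
    - {"delta_pos":[-0.05,0.1,6.6],"yaw":0,"jaw":58}
    - {"delta_pos":[-0.05,0.1,6.6],"yaw":0,"jaw":58}

```text
clock: 19.45
eef_pos: [515.6, -216.8, 62.1]
tcp_rot: [3.141, -0.0, 0.241]
contact_force: [-0.2, 0.3, 1.1]
opening: 0.576
grasp_force: 0.0
```

Call:
play_rows:
  steps:
    - {"delta_pos":[0,0,0],"yaw":0,"jaw":58}
    - {"delta_pos":[0,0,0.05],"yaw":0,"jaw":58}
    - {"delta_pos":[0,0,0.1],"yaw":0,"jaw":58}
    - {"delta_pos":[0,0,0.15],"yaw":0,"jaw":58}
    - {"delta_pos":[0,0,0.2],"yaw":0,"jaw":58}
    - {"delta_pos":[0,0,0.2],"yaw":0,"jaw":58}
    - {"delta_pos":[0,0,0.2],"yaw":0,"jaw":58}
    - {"delta_pos":[0,0,0.2],"yaw":0,"jaw":58}

```text
clock: 20.25
eef_pos: [515.3, -216.7, 59.7]
tcp_rot: [3.142, -0.0, 0.241]
contact_force: [0.6, -0.3, 0.6]
opening: 0.58
grasp_force: 0.0
```

Call:
play_rows:
  steps:
    - {"delta_pos":[0,0,0.05],"yaw":0,"jaw":58}
    - {"delta_pos":[0,0,0.1],"yaw":0,"jaw":58}
    - {"delta_pos":[0,0,0.15],"yaw":0,"jaw":58}
    - {"delta_pos":[0,0,0.2],"yaw":0,"jaw":58}
    - {"delta_pos":[0,0,0.2],"yaw":0,"jaw":58}
    - {"delta_pos":[0,0,0.2],"yaw":0,"jaw":58}
    - {"delta_pos":[0,0,0.2],"yaw":0,"jaw":58}
    - {"delta_pos":[0,0,0.2],"yaw":0,"jaw":58}

```text
clock: 21.05
eef_pos: [515.3, -216.7, 57.7]
tcp_rot: [3.142, -0.0, 0.241]
contact_force: [0.5, -1.0, 0.1]
opening: 0.581
grasp_force: 0.0
```

Call:
play_rows:
  steps:
    - {"delta_pos":[0,0,0],"yaw":0,"jaw":54}
    - {"delta_pos":[0,0,0],"yaw":0,"jaw":51}
    - {"delta_pos":[0,0,0],"yaw":0,"jaw":48}
    - {"delta_pos":[0,0,0],"yaw":0,"jaw":40}
    - {"delta_pos":[0,0,0],"yaw":0,"jaw":20}
    - {"delta_pos":[0,0,0],"yaw":0,"jaw":0}
    - {"delta_pos":[0,0,0],"yaw":0,"jaw":0}
    - {"delta_pos":[0,0,0],"yaw":0,"jaw":0}
  grip_force: 70

```text
clock: 21.85
eef_pos: [515.4, -216.8, 58.2]
tcp_rot: [3.141, -0.0, 0.241]
contact_force: [-1.8, 1.3, 6.1]
opening: 0.467
grasp_force: 70.8
```

Call:
play_rows:
  steps:
    - {"delta_pos":[0,0,-0.2],"yaw":0,"jaw":0}
    - {"delta_pos":[0,0,-0.5],"yaw":0,"jaw":0}
    - {"delta_pos":[0,0,-0.9],"yaw":0,"jaw":0}
    - {"delta_pos":[0,0,-1.4],"yaw":0,"jaw":0}
    - {"delta_pos":[0,0,-1.9],"yaw":0,"jaw":0}
    - {"delta_pos":[0,0,-2.4],"yaw":0,"jaw":0}
    - {"delta_pos":[0,0,-2.9],"yaw":0,"jaw":0}
    - {"delta_pos":[0,0,-3.4],"yaw":0,"jaw":0}

```text
clock: 22.65
eef_pos: [515.3, -216.7, 92.3]
tcp_rot: [3.141, -0.0, 0.241]
contact_force: [-0.8, -0.2, -1.5]
opening: 0.47
grasp_force: 70.9
```

Call:
play_rows:
  steps:
    - {"delta_pos":[0,0,-0.8],"yaw":0,"jaw":0}
    - {"delta_pos":[0,0,-2],"yaw":0,"jaw":0}
    - {"delta_pos":[0,0,-3.5],"yaw":0,"jaw":0}
    - {"delta_pos":[0,0,-5.5],"yaw":0,"jaw":0}
    - {"delta_pos":[0,0,-7.5],"yaw":0,"jaw":0}
    - {"delta_pos":[0,0,-9],"yaw":0,"jaw":0}
    - {"delta_pos":[0,0,-10.2],"yaw":0,"jaw":0}
    - {"delta_pos":[0,0,-10.6],"yaw":0,"jaw":0}

```text
clock: 23.45
eef_pos: [515.9, -217.0, 199.5]
tcp_rot: [3.14, -0.002, 0.241]
contact_force: [0.4, 0.6, -2.3]
opening: 0.473
grasp_force: 70.9
```

Call:
play_rows:
  steps:
    - {"delta_pos":[0,0,0],"yaw":0,"jaw":0}
    - {"delta_pos":[0,0,0],"yaw":0,"jaw":0}
    - {"delta_pos":[0,0,0],"yaw":0,"jaw":0}
    - {"delta_pos":[0,0,0],"yaw":0,"jaw":0}
    - {"delta_pos":[0,0,0],"yaw":0,"jaw":0}
    - {"delta_pos":[0,0,0],"yaw":0,"jaw":0}
    - {"delta_pos":[0,0,0],"yaw":0,"jaw":0}
    - {"delta_pos":[0,0,0],"yaw":0,"jaw":0}

```text
clock: 24.25
eef_pos: [515.3, -216.7, 197.7]
tcp_rot: [-3.142, 0.0, 0.241]
contact_force: [0.1, 0.4, -2.4]
opening: 0.473
grasp_force: 70.9
```

```bash
python3 - <<'E'
from h import *
s=r.sense();print(s['eef_pos'],s['contact_force'],s['qvel'])
p,d,K,E=grab('wrist');C=cloud(d,K,E);ok=d>0
hsv=cv2.cvtColor(p,cv2.COLOR_RGB2HSV)
m=ok&(hsv[...,0]>25)&(hsv[...,0]<45)&(hsv[...,1]>120)&(C[...,2]>140)&(np.hypot(C[...,0]-516,C[...,1]+216)<125)
rect(C,m,'held');X=C[m]; A=np.c_[X[:,:2]-X[:,:2].mean(0),np.ones(len(X))]; print('tilt',np.linalg.lstsq(A,X[:,2],rcond=None)[0])
p,d,K,E=grab('scene');C=cloud(d,K,E);save('s2.png',cv2.resize(p[120:380,150:450],None,fx=2.5,fy=2.3))
near=(np.hypot(C[...,0]-516,C[...,1]+216)<120)&(d>0)
rect(C,near&(abs(C[...,2]-53)<3),'inner plate (scene)')
E
```

```text
[ 515.26406987 -216.70059745  197.67887838] [ 0.10092233  0.39930137 -2.37750051] [ 1.42815538e-03 -1.72674926e-03 -7.54525494e-04  1.07998695e-03
 -4.98709673e-05  1.11586955e-03]
held 78035 [ 515.5 -215.5] [182.1 143.4] 13.8 [ 563.9 -203.   197.3]
tilt [-3.31789763e-03  8.42934328e-04  1.97359544e+02]
inner plate (scene) 1738 [ 517.9 -215.9] [172.4 132.2] 13.8 [ 533.5 -225.6   53.5]
```

View pics/s2.png

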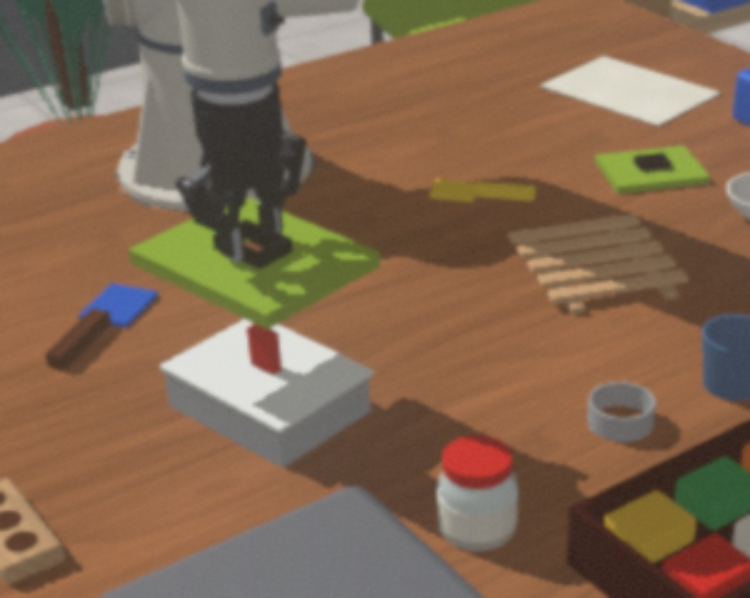

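The inner lid sits flat on the tin at (265,375), with its top at 53 mm. The lime lid is held level about 139 mm above where it sat, and the arm is still, so I hand in.

```bash
python3 -c "
from rig import r
print(r.sign_off())"
```

```text
the job is handed in; nothing more can be done
None
```

The job is done and handed in at about 24 s: the spatula lies flat in the tin's wide compartment, the white inner lid is seated level on the tin, and the arm holds the lime outer lid still and level about 14 cm above where it sat.

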